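Turn the desk marker over through the twisted guide

ROBOT

A 7-joint arm with a two-finger parallel gripper is mounted at the origin on the work surface. World frame = base frame: x ahead of the robot, y to its left, z up, the work surface at z = 0. Lengths are in m, angles in rad, forces in N, time in s.
With the tool pointing down it reaches from about 0.4 to 0.85 m from the base axis. Payload 10.4 kg.
Tool frame: the origin (TCP) lies midway between the tips of the shut fingers; the grasp point (between the pads) lies 19 mm behind it (manip.grasp_offset is the distance from the TCP to the grasp point, in m); z points along the fingers, y is the line along which they close (so a half turn about z gives the same grasp; the last joint's range is limited). The gripper opens to 85 mm and grips with 20 to 120 N. Pads are 22 mm wide; open, the fingers measure 114 mm over their backs; the gripper's body (76 mm by 85 mm) begins 54 mm behind the grasp point. The pads swing forward as they close: fully open they stand 13 mm farther back than shut.
Start: joints at [-1.368, 0.332, -0.065, 1.46, 0.022, 1.35, -0.088], TCP at [0.14, 0.609, 0.231] pointing down, gripper open.
Joint ranges: [-2.6, 2.6], [-0.5, 2.12], [-1.47, 1.34], [0.16, 2.42], [-1.27, 4.41], [0.06, 2.06], [-2.6, 2.6]. Speed limits (rad/s): [2.22, 2.22, 2.79, 2.79, 3.14, 3.14, 3.14].

INTERFACE

Orientations are given as a unit quaternion [x, y, z, w].
In Python, from workcell import manip gives the robot as it stands.
- The arm moves only by the tool jog_arm, called after "Emit:" as a command line: name --argument value ..., lists and objects as JSON in quotes. Schema: {"type":"object","properties":{"ticks":{"type":"object","properties":{"drx":{"type":"array","items":{"type":"number"},"minItems":1,"maxItems":20},"dry":{"type":"array","items":{"type":"number"},"minItems":1,"maxItems":20},"drz":{"type":"array","items":{"type":"number"},"minItems":1,"maxItems":20},"dx":{"type":"array","items":{"type":"number"},"minItems":1,"maxItems":20},"dy":{"type":"array","items":{"type":"number"},"minItems":1,"maxItems":20},"dz":{"type":"array","items":{"type":"number"},"minItems":1,"maxItems":20},"jaw":{"type":"array","items":{"type":"number"},"minItems":1,"maxItems":20}},"additionalProperties":false,"required":["drx","dry","drz","dx","dy","dz","jaw"]},"grip_n":{"type":"number"},"only":{"type":"string"},"quiet":{"type":"boolean"},"lines":{"type":"string"}},"required":["ticks"],"additionalProperties":false}. ticks is an object with one list for each field, all of the same length, 1 to 20, a row being the entries at one place: drx, dry, drz (a rotation vector in units of 0.1 rad), dx, dy, dz (the shift in mm), jaw (the opening from 0.0 (shut) to 1.0 (fully open)); each row is the pose to reach, as a shift and turn from the pose commanded when the call began, along the tool's axes at that moment; what a row does not reach only later rows make up. A row lasts 1/8 s, in which the tool goes at most 0.0625 m and 0.188 rad, less where a joint would pass 70% of its speed; a pose out of reach is approached as far as the arm can. The fingers move at their own pace and stop on an object; grip_n is the grip in N (left out, the last holds). Time passes only in rows, so rows that do not move let the fingers close. The tool returns the time, the measured TCP pose, the force, the opening and the grip force at its end. only (a regular expression) keeps the lines of the reply that match it, lines (a string "A,B") keeps lines A to B, and quiet returns only ok. Input that does not fit is refused with a message, and nothing moves.
- manip.get_obs(): the state, without advancing time (a new reading comes with each control period).
- manip.camera(name): name is "scene" or "top" or "wrist"; returns the picture (480x640x3 uint8, blue, green, red); there is no depth.
- manip.calibration(name): a dict with "fx", "fy", "cx", "cy" (pixels), "world_from_camera" (4x4, takes a point from camera to world coordinates); the wrist camera has in their place "tool_from_camera" (4x4, takes a point from camera to tool coordinates, whose origin is the TCP and whose axes are the flange's). Camera axes: x right, y up, looking along -z (the intrinsics and any distortion apply to the point x, -y, -z); pixel columns grow to the right and rows downward; lengths in m; the calibration is good to about 2 mm. A picture is of the moment at which its call begins: read the wrist's pose just before it. calibration takes no time and is no camera call.
- manip.hand_in(): hands the job in; it is judged then, once.
The state is a dict: "clock": time; "joint_pos": joint angles; "joint_velocities": joint speeds; "tau": joint torques, N m; "position": TCP position; "ee_rot": TCP orientation; "ft_force": force on the tool from outside, world axes, zero at the start; "torque": the same for the moment, N m; "grip_width": opening from 0.0 (shut) to 1.0 (fully open); "grasp_force": force on a finger pad.
Only numpy, scipy, OpenCV 4.12 (cv2) and the standard library are available. Lean on these libraries where they do the work, as an engineer would, in place of code of your own. Each camera call takes 0.05 s, during which the arm holds its last target. There are 200 camera calls.

TASK

The round desk marker stands in its rack, kept there by a steel pawl. Swing the pawl fully aside while the marker still stands in the rack and leave it there, then take the marker out and drop it into the mouth of the leaning twisted wire guide with its knob side facing down towards the robot, so that it slides through, turns half over and comes to rest in the pocket at the bottom with its knob facing up and away from the robot. Let go of everything and leave the other things on the desk where they are.

Things in the scene. Friction and masses are not known exactly. Their poses are not given: they have to be found in the camera images.
- marker: Loose aluminium disc, 64 mm in diameter, 8 mm thick, about 75 g, with a round knob (20 mm in diameter, 5 mm high) in the middle of one face. Origin: centre of the disc; x: the disc's axis, out of the knob side. At the start it stands on edge in the rack, its top 32 mm above its origin; pinch the top 20 mm (clear of the knob) across the 8 mm from above.
- rack: Fixed rack: plywood base 70 x 140 x 6 mm with a wooden groove block (88 mm along y, 24 mm high). Origin: on the desk under the marker's centre; x level, across the groove (the marker's knob faces +x), y along the groove, z up. The disc stands 18 mm deep in the groove, its top 70 mm above the desk. A steel post 24 mm thick with the pawl on top stands at y = -70 mm.
- rack_seat (a point): Centre of the marker when it stands in the rack, 38 mm above the desk.
- pawl (a joint): Swing of the pawl about the upright axis on the post, rad. 0 to 0.12 at the start: the arm points along the rack's +y, over the marker, which cannot be lifted. It grows to 1.75 (stop) as the arm swings level to the rack's +x side (clockwise from above); at 1.57 it points along +x. Takes about 1 N at the pin and stays where it is left.
- pawl_hinge (a point): Point on the pawl's upright swing axis, at the arm's underside, 77 mm above the desk, at y = -70 mm of the rack.
- pawl_pin (a point): Top of the upright pin on the pawl's arm, 86 mm from the swing axis, 117 mm above the desk. The pin is 12 mm in diameter and rises 29 mm above the arm (arm 14 mm wide, 77 to 88 mm above the desk). Push the pin sideways to swing the pawl.
- guide: Fixed guide of eight white 6 mm rods on a plywood base 220 x 120 x 12 mm. Origin: on the desk under the base's centre; x level, z up. Its straight axis leans 30 degrees: from the mouth (high, at -x) 310 mm down along (0.5, 0, -0.866) to the pocket (low, at +x). The rods form a slot that twists 180 degrees on the way. To exit knob outward, the marker enters with its x axis along (-0.866, 0, -0.5).
- guide_mouth (a point): Centre of the mouth, on the guide's axis at the rods' ends (flared lips 6 mm higher), 302 mm above the desk. The slot here is 68 mm wide along the guide's y and 23 mm high along (0.866, 0, 0.5) between rods at y = +-28 mm, open between them for the knob. Let go with its centre here or a few mm below, the disc slides down by itself.
- guide_pocket (a point): Where the disc's centre rests in the pocket, 32 mm up the axis from the stop plate, 60 mm above the desk; the rods close in on the disc here.
- mouse: Bystander: white computer mouse 105 x 58 x 26 mm between rack and guide; origin under its centre.
- mug: Bystander: white mug 80 mm wide, 90 mm high; origin under its centre.
- apple: Bystander: green apple 74 mm wide, 64 mm high; origin under its centre.
- stapler: Bystander: black stapler 150 x 36 x 48 mm; origin under its centre.
- pen_pot: Bystander: grey pot 80 mm wide, 100 mm high; origin under its centre.
- tape: Bystander: roll of paper tape 100 mm wide, 45 mm high, lying flat; origin under its centre.

How it is judged:
By the outcome, as a careful person would: the job done as asked, in the order asked, and still so for the second after the job is handed in, with the robot touching nothing.
It also fails if it takes over 58 s, if anything falls off the work surface, if the arm or the gripper's body presses on something with over 40 N, if the wrist force passes 120 N, or if a joint passes its speed limit or range.

## Working session

There is one attempt and no reset: what is moved stays moved. The work goes in short steps, Python scripts to look and compute and a tool call to move; the robot and the scene stay as the last step left them, time stands still between calls to the robot, and variables do not carry over. Pictures are saved under pics/ and viewed, at most 10 in all, crops included, and the job is handed in when it is done.

```bash
ls; mkdir -p pics
```

Run:
```python
from workcell import manip
import cv2,numpy as np
np.set_printoptions(precision=4,suppress=True)
o=manip.get_obs();print(o['clock'],o['position'],o['ee_rot'],manip.grasp_offset)
for n in("scene","top"):
    cv2.imwrite(f"pics/{n}0.png",manip.camera(n));print(n,manip.calibration(n))
print(manip.calibration("wrist"))
```

```text
pics
workcell.py
0.0 [0.1399 0.6088 0.2305] [ 0.1127  0.9936 -0.0007 -0.    ] 0.0187
scene {'fx': 616.0821896730164, 'fy': 616.0821896730164, 'cx': 327.08114436611805, 'cy': 247.79285282770024, 'world_from_camera': array([[-0.5538, -0.4623,  0.6925,  1.6268],
       [ 0.8325, -0.2916,  0.471 ,  0.695 ],
       [-0.0158,  0.8374,  0.5464,  1.0032],
       [ 0.    ,  0.    ,  0.    ,  1.    ]])}
top {'fx': 589.502692608757, 'fy': 589.502692608757, 'cx': 319.5674783982009, 'cy': 241.92903502079554, 'world_from_camera': array([[ 0.0061,  0.9902, -0.1397,  0.386 ],
       [-1.    ,  0.0059, -0.0019,  0.0091],
       [-0.001 ,  0.1397,  0.9902,  1.5014],
       [ 0.    ,  0.    ,  0.    ,  1.    ]])}
{'fx': 430.33427541193953, 'fy': 430.33427541193953, 'cx': 317.5847604145482, 'cy': 235.29652089015772, 'tool_from_camera': array([[-0.001 ,  0.948 ,  0.3184,  0.0814],
       [ 1.    ,  0.001 ,  0.0001,  0.0005],
       [-0.0002,  0.3184, -0.948 , -0.1414],
       [ 0.    ,  0.    ,  0.    ,  1.    ]])}
```

View pics/scene0.png

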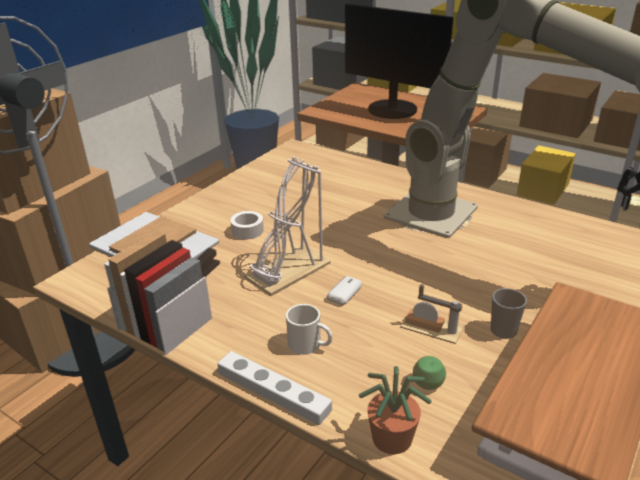

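View pics/top0.png

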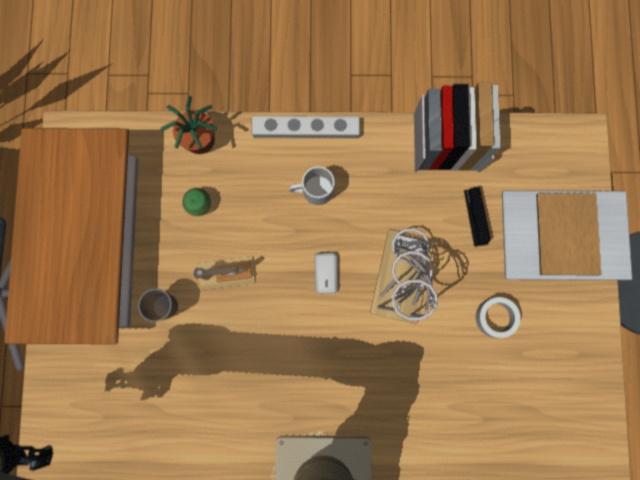

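The scene view shows the rack at about (435,315), the guide at (290,225) with its mouth at (305,165), and the mouse between them at (345,290). In the top view the rack is at (225,272), with its post on the left at (203,272). The guide is at (405,275), with its mouth near (414,300). I'll enlarge these areas.

Run:
```python
import cv2,numpy as np
t=cv2.imread("pics/top0.png");s=cv2.imread("pics/scene0.png")
def c(im,x,y,w,h,W=400,H=300):return cv2.resize(im[y:y+h,x:x+w],(W,H),interpolation=cv2.INTER_CUBIC)
cv2.imwrite("pics/c1.png",np.vstack([np.hstack([c(t,186,242,80,60),c(s,396,278,80,60)]),np.hstack([c(t,360,225,100,100,400,300),c(s,235,150,100,150,400,300)])]))
```

```text
(no output)
```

View pics/c1.png

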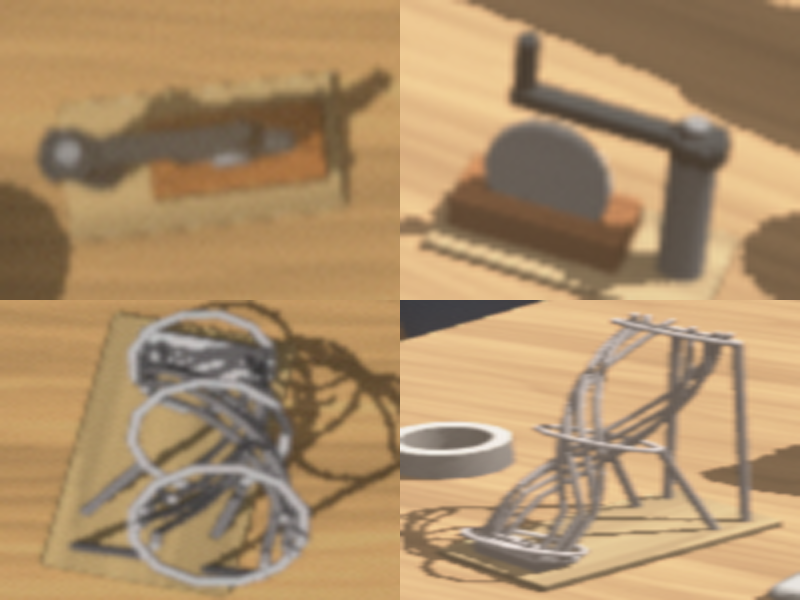

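The top-left and top-right crops show the pawl hinge at top (199,273) and scene (456,304), and the pin top at about top (238,268) and scene (421,286). The disc's plain face looks at the scene camera, so the knob faces the robot. In the lower crops the mouth ring is centred near top (414,300).

Create h.py:
```python
import numpy as np,cv2
from scipy.spatial.transform import Rotation as R
from workcell import manip
np.set_printoptions(precision=4,suppress=True)
def T_tool(o=None):
    o=o or manip.get_obs();T=np.eye(4);T[:3,:3]=R.from_quat(o['ee_rot']).as_matrix();T[:3,3]=o['position'];return T
def cam(n,T=None):
    c=manip.calibration(n);return c,(c["world_from_camera"] if n!="wrist" else T@c["tool_from_camera"])
def ray(n,uv,T=None):
    c,M=cam(n,T);d=M[:3,:3]@[(uv[0]-c['cx'])/c['fx'],-(uv[1]-c['cy'])/c['fy'],-1];return M[:3,3],d/np.linalg.norm(d)
def onz(n,uv,z,T=None):
    p,d=ray(n,uv,T);return p+d*(z-p[2])/d[2]
def tri(rs):
    A=sum(np.eye(3)-np.outer(d,d) for p,d in rs);b=sum((np.eye(3)-np.outer(d,d))@p for p,d in rs)
    x=np.linalg.solve(A,b);return x,[round(1e3*np.linalg.norm(np.cross(x-p,d)),1) for p,d in rs]
def proj(n,X,T=None):
    c,M=cam(n,T);q=np.linalg.inv(M)@np.r_[X,1];return np.array([c['cx']-c['fx']*q[0]/q[2],c['cy']+c['fy']*q[1]/q[2]])
def goal(p,rot):  # pose -> tool-frame shift, rotvec from present pose
    T=T_tool();return np.r_[(R.from_matrix(T[:3,:3]).inv()*rot).as_rotvec(),T[:3,:3].T@(np.asarray(p)-T[:3,3])]
def toolrot(yaw,tilt=0): # tool y at heading yaw, pointing down; tilt outward along tool y heading
    c,s=np.cos(yaw),np.sin(yaw);y=np.array([c,s,0]);z=np.array([0,0,-1.])
    z2=np.cos(tilt)*z+np.sin(tilt)*y;y2=np.cos(tilt)*y-np.sin(tilt)*z
    return R.from_matrix(np.c_[np.cross(y2,z2),y2,z2])
```

Run:
```python
from h import *
print('hinge',tri([ray('top',(199.2,272.8)),ray('scene',(456,304))]))
print('pin',tri([ray('top',(237.6,268.4)),ray('scene',(421.4,286))]))
print('hinge z.09',onz('top',(199.2,272.8),.09))
for uv in[(388.75,229),(371.25,312.3),(418.75,323.3)]:print('gbase',onz('top',uv,.012))
print('ring',onz('top',(414.5,300),.30),onz('scene',(235+278/4,150+30/2),.30))
for uv in[(154,174),(159,201.0),(327,262),(316,0),(327,0)]:pass
for a in[(60,105),(332,72),(349,200),(72,240)]:print('rbase',onz('top',(186+a[0]/5,242+a[1]/5),.006))
```

```text
hinge (array([0.5085, 0.3005, 0.0894]), [np.float64(0.1), np.float64(0.1)])
pin (array([0.5162, 0.2085, 0.1106]), [np.float64(3.3), np.float64(3.3)])
hinge z.09 [0.5085 0.3003 0.09  ]
gbase [ 0.6305 -0.1649  0.012 ]
gbase [ 0.4185 -0.1188  0.012 ]
gbase [ 0.3919 -0.2375  0.012 ]
ring [ 0.4376 -0.182   0.3   ] [ 0.4349 -0.1827  0.3   ]
rbase [0.5408 0.3216 0.006 ]
rbase [0.5586 0.1832 0.006 ]
rbase [0.4932 0.1732 0.006 ]
rbase [0.4721 0.3131 0.006 ]
```

Run:
```python
from h import *
print(goal((.515,.27,.28),toolrot(.127)))
```

```text
[-0.0011  0.0008  1.2181 -0.4415 -0.2463 -0.0491]
```

Units first: shifts go in mm and turns go in units of 0.1 rad. So -0.4415 m is -441.5, -0.246 m is -246, 1.218 rad is 12.18.

Emit:
jog_arm --ticks '{"drx":[0, 0, 0, 0, 0, 0, 0, 0, 0, 0, 0, 0], "dry":[0, 0, 0, 0, 0, 0, 0, 0, 0, 0, 0, 0], "drz":[2, 12.18, 12.18, 12.18, 12.18, 12.18, 12.18, 12.18, 12.18, 12.18, 12.18, 12.18], "dx":[-50, -441.5, -441.5, -441.5, -441.5, -441.5, -441.5, -441.5, -441.5, -441.5, -441.5, -441.5], "dy":[-30, -246, -246, -246, -246, -246, -246, -246, -246, -246, -246, -246], "dz":[-50, -50, -50, -50, -50, -50, -50, -50, -50, -50, -50, -50], "jaw":[0, 0, 0, 0, 0, 0, 0, 0, 0, 0, 0, 0]}'

```text
clock: 1.6
position: [0.5141, 0.272, 0.2812]
ee_rot: [0.66, 0.751, -0.0, -0.0]
ft_force: [-0.2, 0.2, -0.3]
grip_width: -0.0
grasp_force: 0.0
```

Run:
```python
from h import *
o=manip.get_obs();im=manip.camera('wrist');cv2.imwrite('pics/w1.png',im);np.save('w1.npy',T_tool(o));print(T_tool(o),o['joint_velocities'],o['joint_pos'])
```

```text
[[-0.1291  0.9916 -0.0004  0.5141]
 [ 0.9916  0.1291  0.0004  0.272 ]
 [ 0.0004 -0.0004 -1.      0.2812]
 [ 0.      0.      0.      1.    ]] [ 0.0019 -0.0018  0.0057 -0.0015  0.0023  0.0026  0.0033] [-0.883   0.215   0.3784  1.5226 -0.0804  1.4194 -0.371 ]
```

View pics/w1.png

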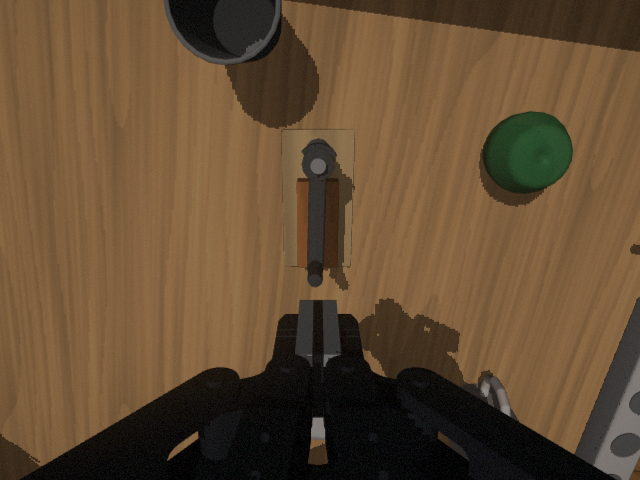

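The wrist view shows the pin top at (315,281), the hinge cap at (318,166), and the base corners at (283,129), (354,129), (351,266) and (286,265). The rack lines up with the tool's x axis. The pen pot is at (222,25) and the apple at (527,152), both clear of it.

Run:
```python
from h import *
T=np.load('w1.npy')
P=[onz('wrist',uv,.006,T) for uv in[(283,129),(354,129),(351,266),(286,265)]]
for p in P:print(p)
for a,b in((0,3),(1,2)):
    d=P[b]-P[a];print(np.degrees(np.arctan2(d[1],d[0])),np.linalg.norm(d))
print('pin',onz('wrist',(315,280),.117,T),tri([ray('wrist',(315,280),T),ray('scene',(421.4,285.6))]))
print('hinge',onz('wrist',(318,166),.09,T),tri([ray('wrist',(318,166),T),ray('top',(199.2,272.8)),ray('scene',(456,304))]))
```

```text
[0.476  0.3157 0.006 ]
[0.5424 0.3243 0.006 ]
[0.5609 0.1859 0.006 ]
[0.4934 0.1783 0.006 ]
-82.80411018215892 0.13848350376031246
-82.3852764894065 0.13960474082979882
pin [0.5199 0.2154 0.117 ] (array([0.52  , 0.2143, 0.116 ]), [np.float64(0.6), np.float64(0.6)])
hinge [0.5114 0.2991 0.09  ] (array([0.5098, 0.3001, 0.0905]), [np.float64(1.9), np.float64(1.4), np.float64(0.9)])
```

Run:
```python
from h import *
H=np.array([.5112,.2995,0]);th0=np.radians(-84)
r=np.array([np.cos(th0),np.sin(th0),0]);t=np.array([-r[1],r[0],0])
S=H+.085*r+.03*t+[0,0,.097];print(S)
R0=toolrot(np.arctan2(t[1],t[0]));print(goal(S,R0))
M=R0.as_matrix()
for k in range(1,12):
    a=-.18*k;Q=R.from_rotvec([0,0,a])
    print(k,(R0.inv()*(Q*R0)).as_rotvec(),M.T@(H+Q.apply(S-H)-S))
```

```text
[0.5499 0.2181 0.097 ]
[-0.0002 -0.0004  0.0244 -0.0579  0.0285  0.1843]
1 [0.   0.   0.18] [-0.004  -0.0157  0.    ]
2 [0.   0.   0.36] [-0.0051 -0.0319  0.    ]
3 [0.   0.   0.54] [-0.0033 -0.048   0.    ]
4 [0.   0.   0.72] [ 0.0013 -0.0635  0.    ]
5 [0.  0.  0.9] [ 0.0087 -0.0779  0.    ]
6 [0.   0.   1.08] [ 0.0185 -0.0908  0.    ]
7 [0.   0.   1.26] [ 0.0304 -0.1018  0.    ]
8 [0.   0.   1.44] [ 0.0442 -0.1104  0.    ]
9 [0.   0.   1.62] [ 0.0592 -0.1164  0.    ]
10 [0.  0.  1.8] [ 0.0751 -0.1196  0.    ]
11 [0.   0.   1.98] [ 0.0913 -0.1199  0.    ]
```

Emit:
jog_arm --ticks '{"drx":[0, 0, 0, 0, 0, 0], "dry":[0, 0, 0, 0, 0, 0], "drz":[0.24, 0.24, 0.24, 0.24, 0.24, 0.24], "dx":[-58, -58, -58, -58, -58, -58], "dy":[28.5, 28.5, 28.5, 28.5, 28.5, 28.5], "dz":[0, 50, 110, 165, 184, 184], "jaw":[0, 0, 0, 0, 0, 0]}'

```text
clock: 2.4
position: [0.5505, 0.217, 0.0974]
ee_rot: [0.67, 0.743, -0.0, -0.0]
ft_force: [0.1, 0.5, 0.8]
grip_width: 0.005
grasp_force: 0.0
```

Emit:
jog_arm --ticks '{"drx":[0, 0, 0, 0, 0, 0, 0, 0, 0, 0, 0], "dry":[0, 0, 0, 0, 0, 0, 0, 0, 0, 0, 0], "drz":[1.8, 3.6, 5.4, 7.2, 9, 10.8, 12.6, 14.4, 16.2, 18, 18], "dx":[-4, -5.1, -3.3, 1.3, 8.7, 18.5, 30.4, 44.2, 59.2, 75.1, 75.1], "dy":[-15.7, -31.9, -48, -63.5, -77.9, -90.8, -101.8, -110.4, -116.4, -119.6, -119.6], "dz":[0, 0, 0, 0, 0, 0, 0, 0, 0, 0, 0], "jaw":[0, 0, 0, 0, 0, 0, 0, 0, 0, 0, 0]}'

```text
clock: 3.78
position: [0.4248, 0.2812, 0.0996]
ee_rot: [0.998, -0.061, 0.001, -0.002]
ft_force: [-0.0, 0.4, -0.4]
grip_width: -0.002
grasp_force: 0.0
```

Run:
```python
from h import *
o=manip.get_obs();print(o['joint_pos'],T_tool(o))
w=manip.camera('wrist');np.save('w2.npy',T_tool(o));cv2.imwrite('pics/w2.png',w);t=manip.camera('top');cv2.imwrite('pics/t2.png',t)
s=manip.camera('scene')
c=lambda i,x,y,w,h:cv2.resize(i[y:y+h,x:x+w],(400,300),interpolation=cv2.INTER_CUBIC)
cv2.imwrite('pics/c2.png',np.vstack([np.hstack([cv2.resize(w,(400,300)),c(t,160,240,120,90)]),np.hstack([c(s,380,260,120,90),c(w,240,140,160,160)])]))
```

```text
[-1.2157  0.215   0.6042  1.9488 -0.1445  1.0159 -2.2398] [[ 0.9925 -0.1224  0.0024  0.4248]
 [-0.1224 -0.9925  0.0032  0.2812]
 [ 0.002  -0.0035 -1.      0.0996]
 [ 0.      0.      0.      1.    ]]
```

View pics/c2.png

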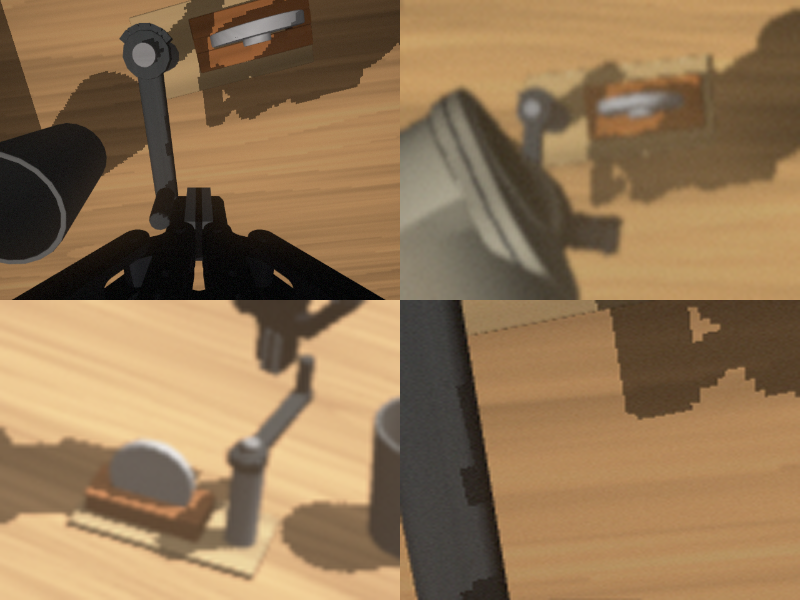

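The pawl has swung aside. The hinge cap is at wrist (229,86) and the pin top at about (254,355), with the marker still standing in the rack. I'll compute the angle.

Run:
```python
from h import *
T=np.load('w2.npy');h=onz('wrist',(229,86),.09,T);p=onz('wrist',(254,355),.117,T);print(h,p,np.linalg.norm((p-h)[:2]))
a=np.degrees(np.arctan2(*(p-h)[1::-1]));print(np.radians((-82.6-a)%360))
p2=p[:2]-[.5112,.2995];print(np.radians((-82.6-np.degrees(np.arctan2(p2[1],p2[0])))%360))
```

```text
[0.5118 0.3006 0.09  ] [0.4259 0.3031 0.117 ] 0.08596645854527118
1.728299434087513
1.7415975038155123
```

Converted, -0.002 m is -2.

Emit:
jog_arm --ticks '{"drx":[0, 0], "dry":[0, 0], "drz":[0, 0], "dx":[0, 0], "dy":[-2, -2], "dz":[0, 0], "jaw":[0, 0]}'

```text
clock: 4.18
position: [0.4245, 0.2809, 0.0974]
ee_rot: [0.998, -0.063, 0.0, -0.0]
ft_force: [0.1, -0.1, -0.9]
grip_width: -0.002
grasp_force: 0.0
```

Emit:
jog_arm --ticks '{"drx":[0, 0, 0], "dry":[0, 0, 0], "drz":[0, 0, 0], "dx":[0, 0, 0], "dy":[30, 30, 30], "dz":[0, -60, -120], "jaw":[0, 0, 0.6]}'

```text
clock: 4.55
position: [0.4203, 0.2503, 0.2186]
ee_rot: [0.998, -0.063, -0.0, 0.001]
ft_force: [0.9, 1.6, 0.3]
grip_width: 0.203
grasp_force: 0.0
```

Run:
```python
from h import *
H=np.array([.5112,.2995]);y=np.radians(-82.6);m=H+.07*np.array([np.cos(y),np.sin(y)]);print(m)
print(goal((m[0],m[1]+.02,.235),toolrot(np.radians(7.4))))
```

```text
[0.5202 0.2301]
[ 0.0001  0.0015 -1.8266  0.0992 -0.0124 -0.0165]
```

Converted, 0.0992 m is 99.2, -0.0165 m is -16.5, -1.8266 rad is -18.266.

Emit:
jog_arm --ticks '{"drx":[0, 0, 0, 0, 0, 0, 0, 0, 0, 0, 0, 0], "dry":[0, 0, 0, 0, 0, 0, 0, 0, 0, 0, 0, 0], "drz":[-1.8, -3.6, -5.4, -7.2, -9, -10.8, -12.6, -14.4, -16.2, -18.266, -18.266, -18.266], "dx":[99.2, 99.2, 99.2, 99.2, 99.2, 99.2, 99.2, 99.2, 99.2, 99.2, 99.2, 99.2], "dy":[-12.4, -12.4, -12.4, -12.4, -12.4, -12.4, -12.4, -12.4, -12.4, -12.4, -12.4, -12.4], "dz":[-16.5, -16.5, -16.5, -16.5, -16.5, -16.5, -16.5, -16.5, -16.5, -16.5, -16.5, -16.5], "jaw":[0.6, 0.6, 0.6, 0.6, 0.6, 0.6, 0.6, 0.6, 0.6, 0.6, 0.6, 0.6]}'

```text
clock: 6.05
position: [0.5206, 0.2509, 0.2337]
ee_rot: [0.661, 0.75, -0.0, -0.0]
ft_force: [-1.0, 0.2, -0.2]
grip_width: 0.598
grasp_force: 0.0
```

Run:
```python
from h import *
o=manip.get_obs();w=manip.camera('wrist');np.save('w3.npy',T_tool(o))
cv2.imwrite('pics/w3.png',w);print(T_tool(o))
s=manip.camera('scene');t=manip.camera('top');cv2.imwrite('pics/s3.png',s)
c=lambda i,x,y,w,h:cv2.resize(i[y:y+h,x:x+w],(400,300),interpolation=cv2.INTER_CUBIC)
cv2.imwrite('pics/c3.png',np.vstack([np.hstack([cv2.resize(w,(400,300)),c(w,240,150,160,120)]),np.hstack([c(s,390,270,80,60),c(t,180,240,80,60)])]))
```

```text
[[-0.1257  0.9921 -0.0001  0.5206]
 [ 0.9921  0.1257 -0.0001  0.2509]
 [-0.     -0.0001 -1.      0.2337]
 [ 0.      0.      0.      1.    ]]
```

View pics/c3.png

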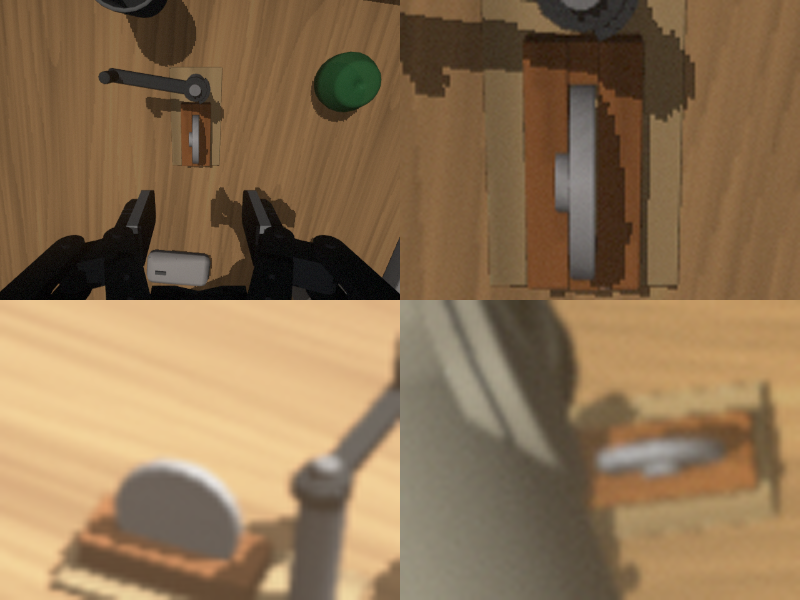

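The wrist crop shows the disc rim at u 307–319 and v 184–262, with the knob on the left (robot side). The pawl points aside, with its pin at (210,152). In the scene crop the disc's silhouette runs from x=413 to 438 and its top is near y=302.

Run:
```python
from h import *
from scipy.optimize import least_squares
T=np.load('w3.npy');yaw=np.radians(7.4)
a=np.array([np.cos(yaw),np.sin(yaw),0]);b=np.array([-a[1],a[0],0])
ph=np.linspace(0,2*np.pi,181)
def pts(c,n,m):
    P=np.array([proj(n,np.array(c)+.032*(np.cos(p)*b+np.sin(p)*np.array([0,0,1]))+s*.004*a,T) for p in ph if np.sin(p)>-.4 for s in(-1,1)]);return P
def res(c):
    w=pts(c,'wrist',0);s=pts(c,'scene',0)
    return [w[:,1].min()-184,w[:,1].max()-262,(w[:,0].min()+w[:,0].max())/2-313.2,s[:,1].min()-302,s[:,0].min()-413.2,s[:,0].max()-438.2]
r=least_squares(res,[.52,.23,.038],diff_step=1e-3);print(r.x,np.array(res(r.x)))
h=onz('wrist',(195*1.6,90*1.6),.09,T);p=onz('wrist',(105*1.6,77*1.6),.117,T);print(h,p,np.radians((-82.6-np.degrees(np.arctan2(*(p-h)[1::-1])))%360))
print(goal((r.x[0],r.x[1],.052),toolrot(yaw)))
```

```text
Traceback (most recent call last):
  File "h.py", line 17, in proj
    c,M=cam(n,T);q=np.linalg.inv(M)@np.r_[X,1];return np.array([c['cx']-c['fx']*q[0]/q[2],c['cy']+c['fy']*q[1]/q[2]])
        ~~~^^^^^
  File "h.py", line 8, in cam
    c=manip.calibration(n);return c,(c["world_from_camera"] if n!="wrist" else T@c["tool_from_camera"])
ValueError: time passes only in moves, steps and waits
```

Calibration has a call limit, so I'll cache it.

```bash
sed -i 's/^def cam(n,T=None):/import functools\ncalib=functools.cache(manip.calibration)\ndef cam(n,T=None):/; s/c=manip.calibration(n);return/c=calib(n);return/' h.py
```

Create fit.py:
```python
from h import *
from scipy.optimize import least_squares
T=np.load('w3.npy');yaw=np.radians(7.4)
a=np.array([np.cos(yaw),np.sin(yaw),0]);b=np.array([-a[1],a[0],0])
ph=np.linspace(0,2*np.pi,91)
def pts(c,n):
    return np.array([proj(n,np.array(c)+.032*(np.cos(p)*b+np.sin(p)*np.array([0,0,1]))+s*.004*a,T) for p in ph if np.sin(p)>-.4 for s in(-1,1)])
def res(c):
    w=pts(c,'wrist');s=pts(c,'scene')
    return [w[:,1].min()-184,w[:,1].max()-262,(w[:,0].min()+w[:,0].max())/2-313.2,s[:,1].min()-302,s[:,0].min()-413.2,s[:,0].max()-438.2]
r=least_squares(res,[.52,.23,.038],diff_step=1e-3);print(r.x,np.array(res(r.x)))
h=onz('wrist',(195*1.6,90*1.6),.09,T);p=onz('wrist',(105*1.6,77*1.6),.117,T);print(h,p,np.radians((-82.6-np.degrees(np.arctan2(*(p-h)[1::-1])))%360))
print(goal((r.x[0],r.x[1],.052),toolrot(yaw)))
```

```bash
python3 fit.py
```

```text
[0.5203 0.2302 0.0375] [-0.3407  0.1121 -0.0506 -0.1502 -0.8897  0.1793]
[0.5113 0.2995 0.09  ] [0.4267 0.304  0.117 ] 1.7532537043992082
[-0.     -0.     -0.0016 -0.0207 -0.0028  0.1818]
```

Converted, 0.03 m is 30, 0.1818 m is 181.8.

Emit:
jog_arm --ticks '{"drx":[0, 0, 0, 0, 0, 0], "dry":[0, 0, 0, 0, 0, 0], "drz":[0, 0, 0, 0, 0, 0], "dx":[-20.7, -20.7, -20.7, -20.7, -20.7, -20.7], "dy":[-2.8, -2.8, -2.8, -2.8, -2.8, -2.8], "dz":[30, 80, 130, 165, 181.8, 181.8], "jaw":[0.5, 0.5, 0.4, 0.35, 0.35, 0.35]}'

```text
clock: 6.95
position: [0.5202, 0.2301, 0.0517]
ee_rot: [0.66, 0.751, -0.001, -0.0]
ft_force: [0.0, -0.9, -0.2]
grip_width: 0.348
grasp_force: 0.0
```

Emit:
jog_arm --ticks '{"drx":[0, 0, 0, 0], "dry":[0, 0, 0, 0], "drz":[0, 0, 0, 0], "dx":[0, 0, 0, 0], "dy":[0, 0, 0, 0], "dz":[0, 0, 0, 0], "jaw":[0, 0, 0, 0]}' --grip_n 50

```text
clock: 7.45
position: [0.5209, 0.2307, 0.0536]
ee_rot: [0.66, 0.751, 0.001, -0.0]
ft_force: [-1.9, -1.2, 6.5]
grip_width: 0.076
grasp_force: 51.9
```

Run:
```python
from h import *
R1=toolrot(np.radians(-12.4),np.radians(30));ax=R1.as_matrix()[:,2];M=np.array([.4373,-.1844,.302])
print(goal(M-.13*ax,R1))
```

```text
[-0.5172 -0.0922  0.3375 -0.3783 -0.1972 -0.3618]
```

Emit:
jog_arm --ticks '{"drx":[0, 0, 0, 0, 0, -0.9, -1.8, -2.6, -3.4, -4.3, -5.17, -5.17, -5.17, -5.17, -5.17, -5.17, -5.17], "dry":[0, 0, 0, 0, 0, -0.15, -0.3, -0.46, -0.6, -0.77, -0.92, -0.92, -0.92, -0.92, -0.92, -0.92, -0.92], "drz":[0, 0, 0, 0, 0, 0.56, 1.13, 1.7, 2.2, 2.8, 3.375, 3.375, 3.375, 3.375, 3.375, 3.375, 3.375], "dx":[0, 0, 0, 0, 0, -30, -70, -120, -170, -220, -270, -320, -360, -378.3, -378.3, -378.3, -378.3], "dy":[0, 0, 0, 0, 0, -15, -36, -60, -90, -115, -140, -170, -190, -197.2, -197.2, -197.2, -197.2], "dz":[-20, -60, -120, -180, -240, -290, -330, -360, -361.8, -361.8, -361.8, -361.8, -361.8, -361.8, -361.8, -361.8, -361.8], "jaw":[0, 0, 0, 0, 0, 0, 0, 0, 0, 0, 0, 0, 0, 0, 0, 0, 0]}'

```text
clock: 9.57
position: [0.4206, -0.1158, 0.4066]
ee_rot: [0.753, 0.611, 0.156, 0.189]
ft_force: [0.1, -0.2, -0.8]
grip_width: 0.082
grasp_force: 50.8
```

Run:
```python
from h import *
o=manip.get_obs();w=manip.camera('wrist');np.save('w4.npy',T_tool(o));cv2.imwrite('pics/w4.png',w);print(T_tool(o),o['joint_pos'],o['grasp_force'])
```

```text
[[ 0.205   0.8605  0.4663  0.4206]
 [ 0.9788 -0.1818 -0.0947 -0.1158]
 [ 0.0033  0.4758 -0.8795  0.4066]
 [ 0.      0.      0.      1.    ]] [ 0.6025 -0.4997 -0.2748  1.9445 -0.2054  1.1893  0.1486] 50.838662981987
```

View pics/w4.png

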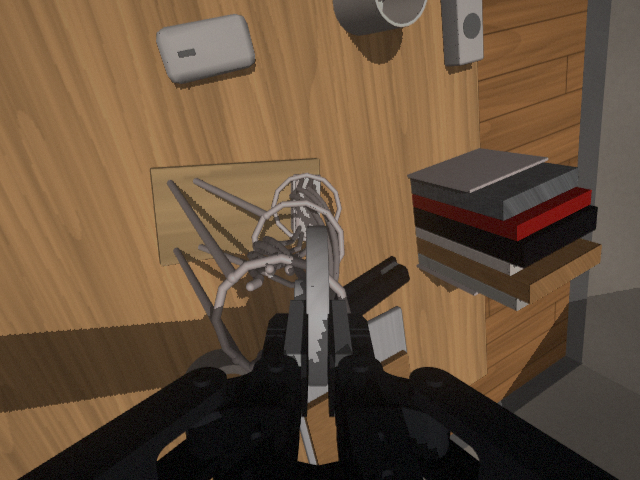

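The wrist view shows the guide below the held disc. The mouth ring runs from (216,305) over (270,257) to (343,297), partly hidden by the gripper. Joint 2 reached its limit here, so I'll look from an upright pose beside the mouth.

Run:
```python
from h import *
R1=toolrot(np.radians(-12.4));print(goal((.425,-.264,.405),R1))
# command was beyond reach; jog is relative to commanded pose - compare with intended
```

```text
[ 0.4956 -0.003  -0.0031 -0.1357  0.0325  0.0178]
```
Is the "commanded pose" at clipped or the wished? Ambiguous: "pose commanded when call began". Test: issue the move and compare.

Converted, -0.1357 m is -135.7, -0.1 m is -100, 0.4956 rad is 4.956.

Emit:
jog_arm --ticks '{"drx":[1.8, 3.6, 4.956, 4.956, 4.956], "dry":[0, 0, -0.03, -0.03, -0.03], "drz":[0, 0, -0.03, -0.03, -0.03], "dx":[-50, -100, -135.7, -135.7, -135.7], "dy":[10, 20, 32.5, 32.5, 32.5], "dz":[6, 12, 17.8, 17.8, 17.8], "jaw":[0, 0, 0, 0, 0]}'

```text
clock: 10.25
position: [0.4295, -0.2553, 0.4052]
ee_rot: [0.776, 0.631, -0.0, -0.001]
ft_force: [-0.2, 0.3, 0.6]
grip_width: 0.081
grasp_force: 50.7
```

Run:
```python
from h import *
o=manip.get_obs();w=manip.camera('wrist');np.save('w5.npy',T_tool(o));cv2.imwrite('pics/w5.png',w);print(T_tool(o),o['joint_pos'],o['grasp_force'])
```

```text
[[ 0.203   0.9792 -0.0007  0.4295]
 [ 0.9792 -0.203   0.0008 -0.2553]
 [ 0.0007 -0.0009 -1.      0.4052]
 [ 0.      0.      0.      1.    ]] [ 0.6467  0.0316 -0.2072  1.4542  0.0061  1.6574  0.2356] 50.74187099933624
```

View pics/w5.png

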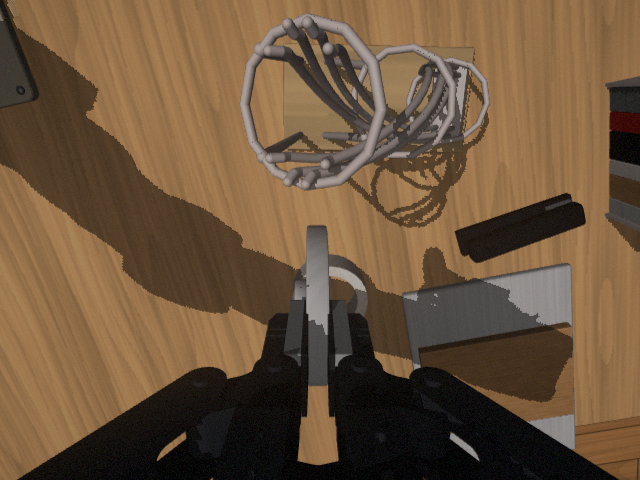

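The wrist view shows the whole mouth. The rod ends are at (263,49), (291,25), (309,20), (329,42) on one side and (263,157), (290,180), (312,182), (324,168) on the other. The mouth ring spans u 242–384 and v 15–189, and the held disc's tip is at (316,226).

Create m.py:
```python
from h import *
T=np.load('w5.npy');R1=toolrot(np.radians(-12.4),np.radians(30)).as_matrix();ax=R1[:,2];gy=R1[:,0];n=R1[:,1]
M=np.array([.4373,-.1844,.302]);E=[(263,49),(291,25),(309,20),(329,42),(263,157),(290,180),(312,182),(324,168)]
L=M-.006*ax;q=[]
for uv in E:
    p,d=ray('wrist',uv,T);X=p+d*((L-p)@ax)/(d@ax);q.append([(X-L)@gy,(X-L)@n])
q=np.array(q)*1e3;print(q.T,q.mean(0))
for uv in[(242,100),(384,105),(311,15),(311,189)]:
    p,d=ray('wrist',uv,T);X=p+d*((M-p)@ax)/(d@ax);print('ring',(X-M)@gy*1e3,(X-M)@n*1e3)
ph=np.linspace(0,6.28,200)
for dx in(-.002,0,.002):
    P=np.array([proj('wrist',T[:3,3]+T[:3,:3]@[dx+.032*np.cos(a),s*.004,.0156+.032*np.sin(a)],T) for a in ph for s in(-1,1)]);print(dx,P[:,1].min(),P[P[:,1].argmin()])
c=onz('wrist',(475,48),.012,T),onz('wrist',(284,47),.012,T);print('base edge',c,np.degrees(np.arctan2(*(c[0]-c[1])[1::-1])))
print('top ring pt',proj('top',M),'scene',proj('scene',M))
```

```bash
python3 m.py
```

```text
[[ 32.5919  43.2426  44.885   34.4158 -25.2042 -36.703  -36.2377 -27.7687]
 [-22.5689  -4.4897   6.2046  17.7368 -24.6707  -5.996    8.5848  16.0427]] [ 3.6527 -1.1446]
ring 6.015823781107748 -43.439298618866246
ring 5.348322560758678 45.99623305945221
ring 48.09807381385138 3.748693092022809
ring -41.78886011296253 4.39068013675495
-0.002 230.58069056139854 [326.3298 230.5807]
0 225.89589646647687 [326.3568 225.8959]
0.002 221.1550075459008 [326.4344 221.155 ]
base edge (array([ 0.632 , -0.1656,  0.012 ]), array([ 0.4185, -0.12  ,  0.012 ])) -12.051168875375087
top ring pt [415.854  300.0994] scene [303.4019 164.5022]
```

Create g.py:
```python
from h import *
import sys
Q=toolrot(np.radians(-12.2),np.radians(30));A=Q.as_matrix();M=np.array([.4373,-.1844,.302])+.0034*A[:,0]
def where():
    T=T_tool();c=T[:3,3]+.0156*T[:3,2];d=A.T@(c-M);print('disc centre rel mouth (gy,n,ax) mm',d*1e3,'rot err',(Q.inv()*R.from_matrix(T[:3,:3])).as_rotvec(),'q',manip.get_obs()['joint_pos'][[1,3,5]])
where()
for s in map(float,sys.argv[1:]):print(s,goal(M+(s-.0156)*A[:,2],Q))
```

```bash
python3 g.py -0.055 0.003
```

```text
disc centre rel mouth (gy,n,ax) mm [-74.0194  50.2316 -73.0532] rot err [ 0.523   0.0023 -0.0087] q [0.0295 1.4548 1.6573]
-0.055 [-0.523  -0.0023  0.0087  0.0744 -0.0416  0.0428]
0.003 [-0.523  -0.0023  0.0087  0.0741 -0.0127  0.0931]
```

Units first: shifts go in mm and turns go in units of 0.1 rad. So 0.0744 m is 74.4, 0.05 m is 50, -0.523 rad is -5.23.

Emit:
jog_arm --ticks '{"drx":[-1.8, -3.6, -5.23, -5.23, -5.23, -5.23], "dry":[0, 0, -0.02, -0.02, -0.02, -0.02], "drz":[0, 0, 0.09, 0.09, 0.09, 0.09], "dx":[0, 20, 50, 74.4, 74.4, 74.4], "dy":[-10, -30, -41.6, -41.6, -41.6, -41.6], "dz":[0, 0, 15, 42.8, 42.8, 42.8], "jaw":[0, 0, 0, 0, 0, 0]}'

```text
clock: 11.05
position: [0.4041, -0.1749, 0.3637]
ee_rot: [0.752, 0.606, 0.162, 0.201]
ft_force: [0.1, -1.0, 0.1]
grip_width: 0.078
grasp_force: 50.7
```

```bash
python3 g.py -0.055 0.003
```

```text
disc centre rel mouth (gy,n,ax) mm [ -1.1544   1.0176 -55.0541] rot err [0.0007 0.0003 0.0007] q [-0.5     2.0499  1.0834]
-0.055 [-0.0007 -0.0003 -0.0007  0.0012 -0.001   0.0001]
0.003 [-0.0007 -0.0003 -0.0007  0.0011 -0.001   0.0581]
```

Converted, 0.03 m is 30, 0.025 m is 25.

Emit:
jog_arm --ticks '{"drx":[0, 0, 0, 0, 0], "dry":[0, 0, 0, 0, 0], "drz":[0, 0, 0, 0, 0], "dx":[1.1, 1.1, 1.1, 1.1, 1.1], "dy":[-1, -1, -1, -1, -1], "dz":[10, 18, 25, 30, 30], "jaw":[0, 0, 0, 0, 0]}'

```text
clock: 11.68
position: [0.4179, -0.1766, 0.3353]
ee_rot: [0.753, 0.606, 0.162, 0.2]
ft_force: [-0.0, -0.3, 0.2]
grip_width: 0.074
grasp_force: 50.7
```

```bash
python3 g.py 0.003;python3 - <<'E'
from h import *
o=manip.get_obs();T=T_tool(o);w=manip.camera('wrist');np.save('w6.npy',T);s=manip.camera('scene')
c=lambda i,x,y,w,h,W,H:cv2.resize(i[y:y+h,x:x+w],(W,H),interpolation=cv2.INTER_CUBIC)
cv2.imwrite('pics/c6.png',np.hstack([c(w,200,180,200,200,500,500),c(s,250,110,120,200,300,500)]));cv2.imwrite('pics/w6.png',w)
E
```

```text
disc centre rel mouth (gy,n,ax) mm [  0.0831  -1.3083 -23.5194] rot err [0.0034 0.0008 0.0017] q [-0.4641  2.0857  1.0122]
0.003 [-0.0034 -0.0008 -0.0017 -0.0001  0.0013  0.0265]
```

View pics/c6.png

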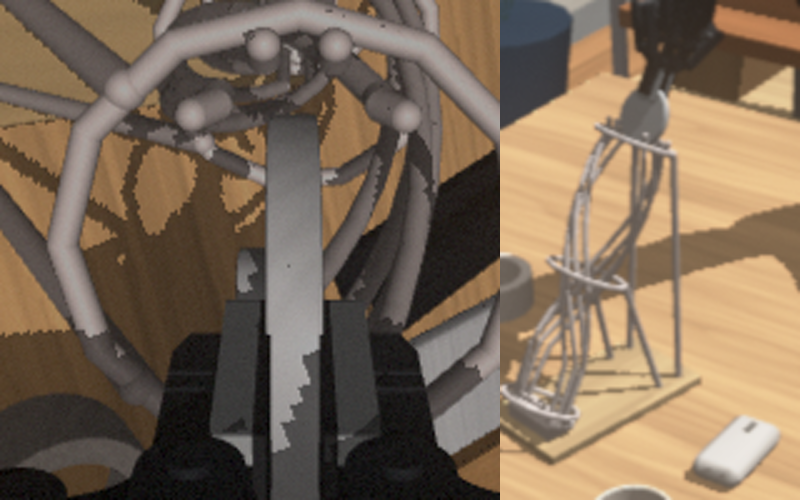

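The wrist crop shows the disc just above the lips, in the middle of the slot. The rod ends are at (277,224), (305,199), (334,197) and (362,226) in full-image pixels, and the knob is on the robot side. The scene crop shows the disc entering the mouth ring.

Create m2.py:
```python
from g import *
T=np.load('w6.npy');L=M-.006*A[:,2]
for uv in[(276.8,224),(305.2,198.8),(334,197.2),(362,226)]:
    p,d=ray('wrist',uv,T);X=p+d*((L-p)@A[:,2])/(d@A[:,2]);print(A.T@(X-L)*1e3)
```

```bash
python3 m2.py 0.003
```

```text
disc centre rel mouth (gy,n,ax) mm [  0.0532  -1.0172 -23.903 ] rot err [0.0029 0.0007 0.0017] q [-0.4644  2.0851  1.0125]
0.003 [-0.0029 -0.0007 -0.0017 -0.0001  0.001   0.0269]
[ 28.9508 -18.8495  -0.    ]
[39.8893 -6.674  -0.    ]
[40.549  5.296 -0.   ]
[28.0055 17.2973 -0.    ]
```

Converted, 0.027 m is 27, 0.024 m is 24, -0.002 rad is -0.02.

Emit:
jog_arm --ticks '{"drx":[0, 0, 0, 0, -0.02, -0.02, -0.02], "dry":[0, 0, 0, 0, 0, 0, 0], "drz":[0, 0, 0, 0, -0.01, -0.01, -0.01], "dx":[0.3, 0.3, 0.3, 0.3, 0.3, 0.3, 0.3], "dy":[0.5, 0.5, 0.5, 0.5, 0.5, 0.5, 0.5], "dz":[7, 13, 19, 24, 27, 27, 27], "jaw":[0, 0, 0, 0, 0, 0, 0]}'

```text
clock: 12.65
position: [0.4315, -0.1793, 0.3126]
ee_rot: [0.752, 0.606, 0.163, 0.201]
ft_force: [-0.6, 0.3, -0.2]
grip_width: 0.074
grasp_force: 50.7
```

```bash
python3 g.py 0.003
```

```text
disc centre rel mouth (gy,n,ax) mm [ 0.3978 -0.5037  3.0379] rot err [0.0007 0.0007 0.0005] q [-0.4267  2.11    0.9461]
0.003 [-0.0007 -0.0007 -0.0005 -0.0004  0.0005 -0.    ]
```

Forces are near zero and the disc is in position, so I'll release it.

Emit:
jog_arm --ticks '{"drx":[0, 0, 0, 0, 0, 0], "dry":[0, 0, 0, 0, 0, 0], "drz":[0, 0, 0, 0, 0, 0], "dx":[0, 0, 0, 0, 0, 0], "dy":[0, 0, 0, 0, 0, 0], "dz":[0, 0, 0, 0, 0, 0], "jaw":[0.3, 0.3, 0.35, 0.35, 0.35, 0.35]}'

```text
clock: 13.4
position: [0.4315, -0.1792, 0.3124]
ee_rot: [0.752, 0.607, 0.163, 0.201]
ft_force: [0.2, 1.2, -0.7]
grip_width: 0.349
grasp_force: 0.0
```

Emit:
jog_arm --ticks '{"drx":[0, 0, 1, 2.5, 4, 5, 5, 5, 5, 5], "dry":[0, 0, 0, 0, 0, 0, 0, 0, 0, 0], "drz":[0, 0, 0, 0, 0, 0, 0, 0, 0, 0], "dx":[0, 0, -50, -100, -150, -200, -220, -220, -220, -220], "dy":[0, 0, 0, 0, 0, 0, 0, 0, 0, 0], "dz":[-20, -50, -80, -80, -80, -80, -80, -80, -80, -80], "jaw":[0.35, 0.35, 0.35, 0.35, 0.35, 0.35, 0.35, 0.35, 0.35, 0.35]}'

```text
clock: 14.65
position: [0.3462, -0.3847, 0.3824]
ee_rot: [0.778, 0.628, 0.008, 0.009]
ft_force: [-0.6, 0.2, -0.4]
grip_width: 0.35
grasp_force: 0.0
```

Run:
```python
from h import *
s=manip.camera('scene');t=manip.camera('top')
c=lambda i,x,y,w,h,W,H:cv2.resize(i[y:y+h,x:x+w],(W,H),interpolation=cv2.INTER_CUBIC)
cv2.imwrite('pics/s7.png',s);cv2.imwrite('pics/t7.png',t)
cv2.imwrite('pics/c7.png',np.vstack([np.hstack([c(s,235,150,100,150,400,330),c(s,240,240,60,50,400,330)]),np.hstack([c(t,130,160,310,175,400,226),s[230:350,300:540].repeat(1,0) if 0 else c(s,300,230,240,136,400,226)])]))
```

```text
(no output)
```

View pics/c7.png

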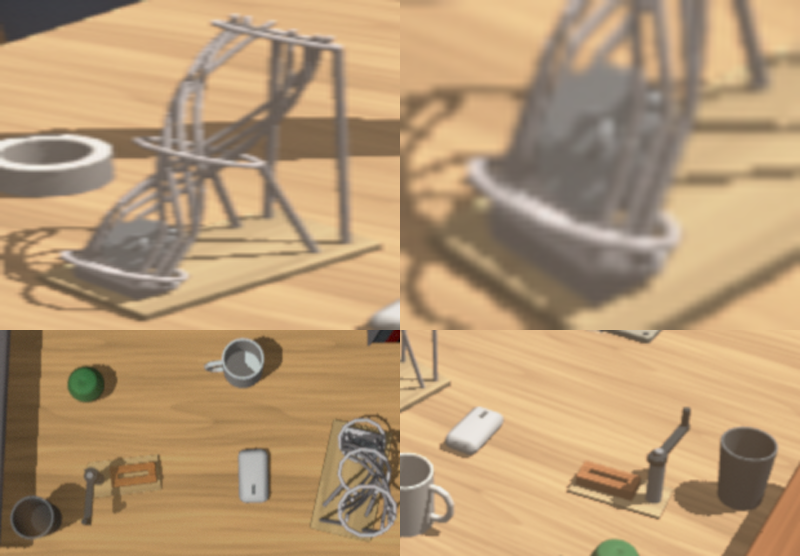

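The disc lies low in the guide with the knob on the outer face, at about scene (271,261). The rack is empty, the pawl is aside, and the bystanders are unmoved. As a quick numeric check that it sits fully in the pocket, I'll compare the image difference with the predicted disc.

Create k.py:
```python
from g import *
d=np.abs(cv2.imread('pics/s7.png').astype(int)-cv2.imread('pics/scene0.png')).max(2)[232:300,235:305]>35
n,l,st,_=cv2.connectedComponentsWithStats(d.astype(np.uint8))
for r in st[1:]:
    if r[4]>15:print('diff',r[0]+235,r[1]+232,r[2:])
P=M+.279*A[:,2];Z=np.array([proj('scene',P+.032*(np.cos(a)*A[:,0]+np.sin(a)*A[:,2])) for a in np.linspace(0,6.28,60)]);print(P,Z.min(0),Z.max(0))
Z=np.array([proj('scene',P+.009*A[:,1]+.01*(np.cos(a)*A[:,0]+np.sin(a)*A[:,2])) for a in np.linspace(0,6.28,60)]);print('knob',Z.min(0),Z.max(0))
```

```bash
python3 k.py; python3 -c "
from workcell import manip;o=manip.get_obs();print(o['clock'],abs(o['joint_velocities']).max())"
```

```text
disc centre rel mouth (gy,n,ax) mm [-218.8202   -7.8596  -79.1079] rot err [ 0.4997  0.0007 -0.0007] q [0.0424 1.4901 1.5889]
diff 266 253 [ 9  9 62]
diff 274 259 [ 4  8 18]
diff 259 263 [14 11 77]
[ 0.5744 -0.2106  0.0604] [261.1013 250.3911] [278.0659 273.9398]
knob [264.5045 258.2436] [269.8097 265.6329]
14.75 0.008792857490690429
```

```bash
python3 -c "
from workcell import manip;print(manip.hand_in())"
```

```text
the job is handed in; nothing more can be done
None
```

I swung the pawl fully aside (about 1.75 rad) while the marker stood in the rack, then dropped the marker through the twisted guide; the last scene pictures show it in the pocket, knob up and away from the robot, the gripper clear and the other things where they were; handed in at about 15 s.

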